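Clamp a circuit board with the T-handle key

ROBOT

A 6-joint arm with a two-finger parallel gripper is mounted at the origin on the work surface. World frame = base frame: x ahead of the robot, y to its left, z up, the work surface at z = 0. Lengths are in m, angles in rad, forces in N, time in s.
With the tool pointing down it reaches from about 0.375 to 0.9 m from the base axis. Payload 3.1 kg.
Tool frame: the origin (TCP) lies midway between the tips of the shut fingers; the grasp point (between the pads) lies 19 mm behind it (manip.grasp_offset is the distance from the TCP to the grasp point, in m); z points along the fingers, y is the line along which they close (so a half turn about z gives the same grasp; the last joint's range is limited). The gripper opens to 85 mm and grips with 20 to 120 N. Pads are 22 mm wide; open, the fingers measure 114 mm over their backs; the gripper's body (76 mm by 85 mm) begins 54 mm behind the grasp point. The pads swing forward as they close: fully open they stand 13 mm farther back than shut.
Start: joints at [1.065, 0.527, 1.433, -0, 1.181, -0.178], TCP at [0.201, 0.592, 0.231] pointing down, gripper open.
Joint ranges: [-3.08, 3.08], [-0.75, 2.2], [0.22, 2.44], [-1.43, 4.57], [0, 2.65], [-2.85, 2.85]. Speed limits (rad/s): [2.79, 2.79, 3.14, 3.14, 3.14, 3.14].

INTERFACE

Orientations are given as a unit quaternion [x, y, z, w].
In Python, from station import sensors, cams, order, manip gives the robot as it stands.
- The arm moves only by the tool move_arm, never from a script. Its argument "targets" is a list of rows, each an object of numbers: "dx", "dy", "dz": the shift along the world's x, y, z normalised to -1 to 1, where 1 is 25 mm; "rx", "ry", "rz": the turn, a rotation vector about the world's x, y, z normalised to -1 to 1, where 1 is 30 degrees. A call has exactly 10 rows; each row shifts and turns the commanded pose from where the row before left it; what a row does not reach is not made up. A row lasts 1/8 s, in which the tool goes at most 62.5 mm and 10.7 degrees, less where a joint would pass 70% of its speed; a pose out of reach is approached as far as the arm can. A call with a number of a shift or a turn outside -1 to 1 is refused whole. A call with a gripper value outside its range is refused whole. "claw" is the opening in per cent of the stroke, from 0 (shut) to 100 (fully open), set as the call begins (left out, the last holds). The fingers move at their own pace and stop on an object; "newtons" is the grip in N (left out, the last holds). Time passes only in rows, so rows that do not move let the fingers close, or fill a call up. It gives the time, the measured TCP pose, the force, the opening and the grip force at its end, in the units of the state.
- sensors.sense(): the state, without advancing time (a new reading comes with each control period).
- cams.snapshot(name): name is "scene" or "top" or "wrist"; returns the picture (480x640x3 uint8, red, green, blue); there is no depth.
- cams.camera_model(name): a dict with "fx", "fy", "cx", "cy" (pixels), "extrinsics" (4x4, takes a point from world to camera coordinates). Camera axes: x right, y down, z forward; pixel columns grow to the right and rows downward; lengths in m; the calibration is good to about 2 mm. A picture is of the moment at which its call begins: read the wrist's pose just before it. camera_model takes no time and is no camera call; for the wrist camera it gives the pose at the moment of the call.
- order.sign_off(): hands the job in; it is judged then, once.
The state is a dict: "t": time; "q": joint angles; "qd": joint speeds; "tau": joint torques, N m; "tcp_pos": TCP position; "tool_rot": TCP orientation; "force": force on the tool from outside, world axes, zero at the start; "ft_torque": the same for the moment, N m; "finger_gap": opening from 0.0 (shut) to 1.0 (fully open); "gripper_force": force on a finger pad.
Only numpy, scipy, OpenCV 4.12 (cv2) and the standard library are available. Lean on these libraries where they do the work, as an engineer would, in place of code of your own. Each camera call takes 0.05 s, during which the arm holds its last target. There are 200 camera calls.

TASK

Take the red T-handled key out of its stand, put its square end down into the deep-set screw of the circuit board holder and turn the screw clockwise with it until the black jaw presses the green board firmly against the grey jaw. Leave the key standing upright in the screw and let go. Leave the blue key in its stand, do not push the jaw with the fingers, and do not knock the board off its rails.

Things in the scene. Friction and masses are not known exactly. Their poses are not given: they have to be found in the camera images.
- wrench: Loose red T-key, 180 g, upright in a hole of the stand. Origin: centre of its lower tip, z up the shaft. Steel square 14 x 14 mm, sides along x and y, to z = 16 mm (lowest 3 mm: 10 x 10); round shaft 12 mm to z = 80; collar 33 mm wide, z = 80 to 85, rests on the stand; neck 14 mm to z = 105; red handle, a flat-sided bar 90 mm along x, 18 mm thick along y, z = 105 to 135, centred.
- spare_key: Bystander: key of the same shape and size with a blue handle and a thin 6 mm round shaft, upright in the stand's other hole. Leave it there. Axes and origin as for the red key.
- stand: Fixed light wooden key stand, foot 90 mm (x) by 190 mm (y), 88 mm high. Origin: centre of its underside. Holes 24 mm square, right through its top, at y = -45 and y = +45 mm; either may hold the red key.
- holder: Fixed board holder, aluminium base 140 mm (x) by 220 mm (y) by 10 mm centred at y = 10 mm. Origin at table height. Grey fixed jaw, face at y = 95 mm, 58 mm high; two steel rails under the board, tops 40 mm high; at y = -60 mm a grey housing 60 x 60 mm, 60 mm high, with an open-topped square well 32 mm wide, the brass screw at its bottom.
- socket (a point): Centre of the floor of the screw's square socket, 12 mm above the table, holder x = 0, y = -60 mm; axes as the holder's, not turning with the screw. Socket 16 mm square, 14 mm deep, with a 45 degree funnel above it widening to about 25 mm. The well's rim is 48 mm above this point. Fully in, the key's tip rests on this point, with about 10 degrees of play each way.
- screw (a joint): Screw angle, rad, growing clockwise seen from above. At 0 the socket's sides lie along the holder's x and y; at q they are turned clockwise by q. Starts at 0 to 0.25. Friction 0.08 N m; stays where left. Drives the jaw 5 mm per rad: its springy rubber pad meets the board at about 1.2 and presses harder from there (about 2.5 N at 1.3) up to a stop at 1.5 (8 N, 0.04 N m more torque).
- jaw: Moving black jaw of the holder, 110 mm (x) by 14 mm (y) by 40 mm high with a 4 mm springy rubber pad (6 N per mm) on its front, driven in +y of the holder by the screw. Origin: middle of the pad's face that meets the board, 38 mm above the table.
- board: Loose green circuit board 100 mm (x) by 80 mm (y) by 3 mm, 60 g, with small components on top, lying on the two rails between the jaws with 2 to 4 mm of play. Origin: centre of its underside, at the start 40 mm above the table.
Things that resemble listed ones, but are neither listed nor needed, are in the scene too. Of the things like the wrench, leave any that is turquoise or white; of the rest the smaller one is meant.

How it is judged:
By the outcome, as a careful person would: the job done as asked, in the order asked, and still so for the second after the job is handed in, with the robot touching nothing.
It also fails if it takes over 38 s, if anything falls off the work surface, if the arm or the gripper's body presses on something with over 40 N, if the wrist force passes 120 N, or if a joint passes its speed limit or range.

## Working session

There is one attempt and no reset: what is moved stays moved. The work goes in short steps, Python scripts to look and compute and a tool call to move; the robot and the scene stay as the last step left them, time stands still between calls to the robot, and variables do not carry over. Pictures are saved under pics/ and viewed, at most 10 in all, crops included, and the job is handed in when it is done.

Besides the shell and the picture viewer there is one more tool, called after "Call:" as a command line: name --argument value ..., lists and objects as JSON in quotes. move_arm: Moves the arm, as the interface text tells. Scaled input: -1 to 1 covers 25 mm each way for a shift and 30 degrees each way for a turn. Its arguments: {"type":"object","properties":{"targets":{"type":"array"},"claw":{"type":"number"},"newtons":{"type":"number"}},"required":["targets"]}

```bash
mkdir -p pics; ls; python3 - <<'E'
from station import sensors,cams,manip
import cv2,numpy as np
np.set_printoptions(precision=4,suppress=True)
s=sensors.sense();print(s,manip.grasp_offset)
for n in("scene","top"):
    im=cams.snapshot(n);cv2.imwrite(f"pics/{n}0.png",im[:,:,::-1]);m=cams.camera_model(n);print(n,m)
E
```

```text
pics
{'t': 0.0, 'q': array([ 1.0645,  0.5285,  1.4339, -0.    ,  1.1814, -0.1785]), 'qd': array([ 0.0008, -0.0005,  0.0034, -0.0018,  0.001 , -0.0001]), 'tau': array([ -0.0007, -44.2361, -17.8019,  -0.0003,   0.0085,  -0.    ]), 'tcp_pos': array([0.2009, 0.5911, 0.2303]), 'tool_rot': array([ 0.1632,  0.9866, -0.0011, -0.0004]), 'force': array([-0.4453,  0.2819,  0.1908]), 'ft_torque': array([-0.0715, -0.0223, -0.0212]), 'gripper_force': 0.0, 'finger_gap': 1.0020334321393476} 0.0187
scene {'fx': 545.3738873809855, 'fy': 545.3738873809855, 'cx': 327.045107262844, 'cy': 241.12674222891155, 'extrinsics': array([[ 0.8375,  0.5465, -0.0055, -0.5098],
       [ 0.3988, -0.618 , -0.6775, -0.0522],
       [-0.3736,  0.5652, -0.7355,  1.2661],
       [ 0.    ,  0.    ,  0.    ,  1.    ]])}
top {'fx': 581.0092809073161, 'fy': 581.0092809073161, 'cx': 326.26152916570317, 'cy': 235.00545039765768, 'extrinsics': array([[-0.0191, -0.9997,  0.0168,  0.1532],
       [-0.9875,  0.0162, -0.1568,  0.4837],
       [ 0.1565, -0.0196, -0.9875,  1.4312],
       [ 0.    ,  0.    ,  0.    ,  1.    ]])}
```

View pics/scene0.png

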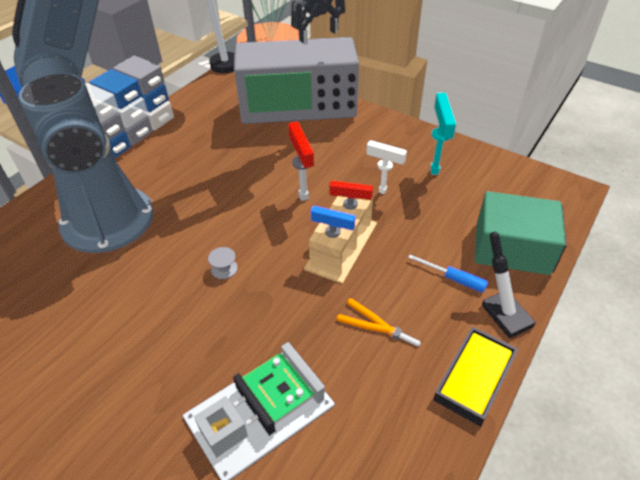

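View pics/top0.png

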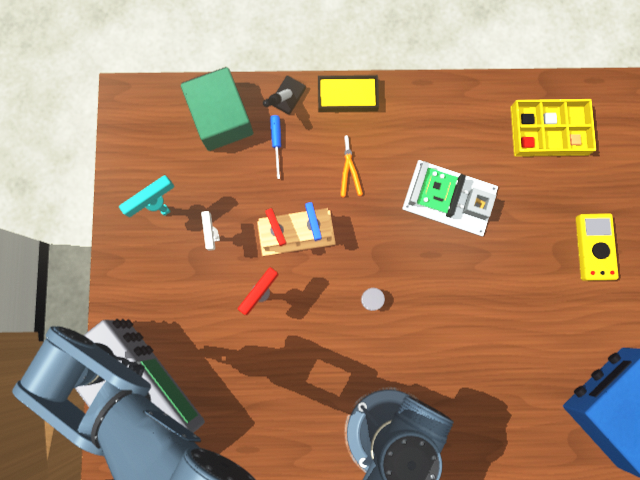

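Candidates in the top view:
- Red key in the stand at (276,226).
- Larger red key standing alone at (258,290).
- Blue key at (313,221).
- White key at (208,230).
- Turquoise key at (147,195).

I choose the smaller red one, in the stand. The holder is at about (450,198): its housing is at (482,203) and its grey jaw at (412,185).

```bash
cat > h.py <<'E'
import cv2,numpy as np
from station import sensors,cams,manip
np.set_printoptions(precision=4,suppress=True)
def ray(m,px,z):
    E=np.array(m["extrinsics"]);R,t=E[:3,:3],E[:3,3];c=-R.T@t
    d=R.T@np.array([(px[0]-m["cx"])/m["fx"],(px[1]-m["cy"])/m["fy"],1]);return c+d*(z-c[2])/d[2]
def proj(m,p):
    E=np.array(m["extrinsics"]);q=E[:3,:3]@np.asarray(p)+E[:3,3];return np.array([m["fx"]*q[0]/q[2]+m["cx"],m["fy"]*q[1]/q[2]+m["cy"]])
def snap(n,name=None):
    m=cams.camera_model(n);im=cams.snapshot(n)[:,:,::-1].copy()
    if name:cv2.imwrite("pics/"+name,im)
    return im,m
def blobs(im,lo,hi,amin=30):
    k=cv2.inRange(cv2.cvtColor(im,cv2.COLOR_BGR2HSV),np.array(lo),np.array(hi))
    return [c for c in cv2.findContours(k,cv2.RETR_EXTERNAL,cv2.CHAIN_APPROX_NONE)[0] if cv2.contourArea(c)>amin]
def top_rect(c,m,z):
    "rectangle fitted in world xy to a contour cast on plane z: centre, size, long-axis angle deg"
    P=np.array([ray(m,p,z)[:2] for p in c[:,0]],np.float32);r=cv2.minAreaRect(P*1000);b=cv2.boxPoints(r)
    e=[b[1]-b[0],b[2]-b[1]];l=max(e,key=np.linalg.norm);return np.array(r[0]),np.array(r[1]),np.degrees(np.arctan2(l[1],l[0]))%180
E
python3 - <<'E'
from h import *
m=cams.camera_model("top");im=cv2.imread("pics/top0.png")
for n,lo,hi,z in(("red",(0,180,90),(5,255,255),.143),("blue",(105,150,90),(120,255,255),.143),("wood",(12,60,160),(22,160,255),.088),("green",(50,150,80),(75,255,255),.043),("base",(0,0,170),(179,45,255),.01)):
    for c in blobs(im,lo,hi,120):
        x,y,w,h=cv2.boundingRect(c)
        if 190<x<520 and 100<y<320: print(n,(x,y,w,h),*top_rect(c,m,z))
a=im[150:320,190:350];b=im[150:250,395:505]
cv2.imwrite("pics/crop1.png",np.hstack([cv2.resize(a,(400,425),interpolation=2),cv2.resize(b,(400,425),interpolation=2)]))
E
```

```text
red (238, 267, 40, 48) [341.9977 306.9208] [ 27.7293 122.8693] 141.64792
red (265, 208, 21, 38) [491.5737 266.1707] [91.5537 17.4575] 21.402489
wood (263, 207, 73, 49) [489.5156 216.9677] [ 95.0788 175.9339] 98.58755
wood (422, 147, 64, 30) [ 659.7365 -178.8011] [157.8977  49.2435] 69.63469
wood (389, 145, 34, 37) [660.9819 -59.0036] [ 55.3846 110.9861] 151.92041
green (418, 168, 40, 45) [ 597.6212 -141.3393] [79.1526 96.1324] 160.12444
base (361, 288, 23, 23) [325.2222  30.3011] [53.9125 56.96  ] 115.13508
base (201, 211, 19, 39) [510.0755 441.6999] [101.3477  37.8658] 7.7795186
base (402, 160, 96, 76) [ 584.5881 -181.29  ] [222.2315 141.9083] 69.77916
```

View pics/crop1.png

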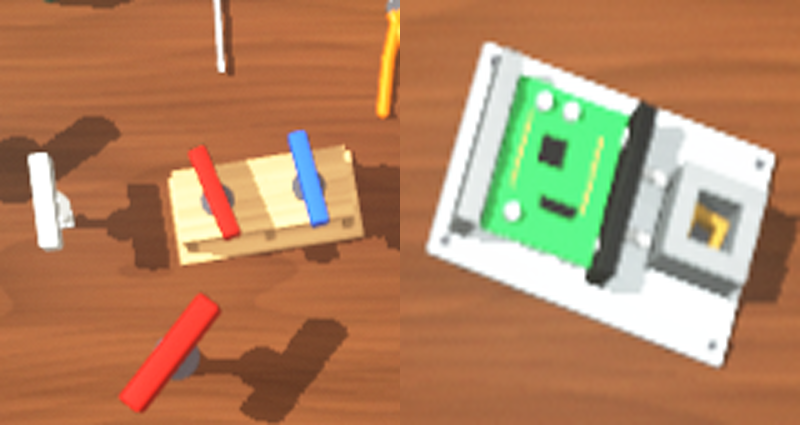

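The crop confirms it: the small red key sits in the stand's left hole with its collar on the top, and the blue key is next to it. The brass screw is in the housing at the right. Next I move to a hover above the red key.

Call:
move_arm --targets '[{"dx": 0.58,"dy": -0.65,"rz": 0.067},{"dx": 0.58,"dy": -0.65,"rz": 0.067},{"dx": 0.58,"dy": -0.65,"rz": 0.067},{"dx": 0.58,"dy": -0.65,"rz": 0.067},{"dx": 0.58,"dy": -0.65,"rz": 0.067},{"dx": 0.58,"dy": -0.65,"rz": 0.067},{"dx": 0.58,"dy": -0.65,"rz": 0.067},{"dx": 0.58,"dy": -0.65,"rz": 0.067},{"dx": 0.58,"dy": -0.65,"rz": 0.067},{"dx": 0.58,"dy": -0.65,"rz": 0.067}]' --claw 70 --newtons 60

```text
schema error: expected keys dx, dy, dz, rx, ry, rz
```

Call:
move_arm --targets '[{"dx": 0.58,"dy": -0.65,"rz": 0.067},{"dx": 0.58,"dy": -0.65,"rz": 0.067},{"dx": 0.58,"dy": -0.65,"rz": 0.067},{"dx": 0.58,"dy": -0.65,"rz": 0.067},{"dx": 0.58,"dy": -0.65,"rz": 0.067},{"dx": 0.58,"dy": -0.65,"rz": 0.067},{"dx": 0.58,"dy": -0.65,"rz": 0.067},{"dx": 0.58,"dy": -0.65,"rz": 0.067},{"dx": 0.58,"dy": -0.65,"rz": 0.067},{"dx": 0.6,"dy": -0.5,"rz": 0.067}]'

```text
schema error: expected keys dx, dy, dz, rx, ry, rz
```

```bash
python3 - <<'E'
from h import *
s=sensors.sense();print(s["t"],s["tcp_pos"],s["tool_rot"])
im,m=snap("wrist","w1.png");print(m)
for c in blobs(im,(0,180,90),(5,255,255),300): print("red",cv2.boundingRect(c),*top_rect(c,m,.143))
for c in blobs(im,(105,150,90),(120,255,255),300): print("blue",cv2.boundingRect(c),*top_rect(c,m,.143))
E
```

```text
0.1 [0.2009 0.5912 0.2304] [ 0.1632  0.9866 -0.0009 -0.0003]
{'fx': 331.2129565561373, 'fy': 331.2129565561373, 'cx': 319.607171048631, 'cy': 245.7221268866347, 'extrinsics': array([[ 0.3213,  0.947 , -0.0008, -0.6261],
       [ 0.8947, -0.3033,  0.3279, -0.0435],
       [ 0.3102, -0.1061, -0.9447,  0.3787],
       [ 0.    ,  0.    ,  0.    ,  1.    ]])}
```

View pics/w1.png

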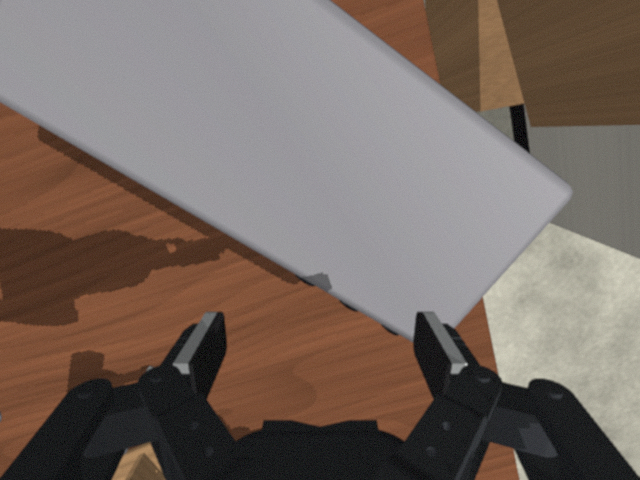

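This is still the start pose, because the move was refused: each row needs all six keys. The view shows the grey instrument, with the fingertips at about (210,340) and (430,340).

Call:
move_arm --targets '[{"dx": 0.58,"dy": -0.65,"dz": 0,"rx": 0,"ry": 0,"rz": 0.067},{"dx": 0.58,"dy": -0.65,"dz": 0,"rx": 0,"ry": 0,"rz": 0.067},{"dx": 0.58,"dy": -0.65,"dz": 0,"rx": 0,"ry": 0,"rz": 0.067},{"dx": 0.58,"dy": -0.65,"dz": 0,"rx": 0,"ry": 0,"rz": 0.067},{"dx": 0.58,"dy": -0.65,"dz": 0,"rx": 0,"ry": 0,"rz": 0.067},{"dx": 0.58,"dy": -0.65,"dz": 0,"rx": 0,"ry": 0,"rz": 0.067},{"dx": 0.58,"dy": -0.65,"dz": 0,"rx": 0,"ry": 0,"rz": 0.067},{"dx": 0.58,"dy": -0.65,"dz": 0,"rx": 0,"ry": 0,"rz": 0.067},{"dx": 0.58,"dy": -0.65,"dz": 0,"rx": 0,"ry": 0,"rz": 0.067},{"dx": 0.58,"dy": -0.65,"dz": 0,"rx": 0,"ry": 0,"rz": 0.067}]' --claw 70 --newtons 60

```text
t: 1.4
tcp_pos: [0.3465, 0.4285, 0.231]
tool_rot: [-0.012, 1.0, -0.0, -0.0]
force: [0.2, -0.3, -0.6]
finger_gap: 0.698
gripper_force: 0.0
```

Call:
move_arm --targets '[{"dx": 0.58,"dy": -0.65,"dz": 0,"rx": 0,"ry": 0,"rz": 0.067},{"dx": 0.58,"dy": -0.65,"dz": 0,"rx": 0,"ry": 0,"rz": 0.067},{"dx": 0.58,"dy": -0.65,"dz": 0,"rx": 0,"ry": 0,"rz": 0.067},{"dx": 0.58,"dy": -0.65,"dz": 0,"rx": 0,"ry": 0,"rz": 0.067},{"dx": 0.58,"dy": -0.65,"dz": 0,"rx": 0,"ry": 0,"rz": 0.067},{"dx": 0.58,"dy": -0.65,"dz": 0,"rx": 0,"ry": 0,"rz": 0.067},{"dx": 0.58,"dy": -0.65,"dz": 0,"rx": 0,"ry": 0,"rz": 0.067},{"dx": 0.58,"dy": -0.65,"dz": 0,"rx": 0,"ry": 0,"rz": 0.067},{"dx": 0.58,"dy": -0.65,"dz": 0,"rx": 0,"ry": 0,"rz": 0.067},{"dx": 0.6,"dy": -0.6,"dz": 0,"rx": 0,"ry": 0,"rz": 0.067}]'

```text
t: 2.65
tcp_pos: [0.4919, 0.2673, 0.231]
tool_rot: [-0.186, 0.982, -0.0, -0.0]
force: [0.3, 1.2, 0.8]
finger_gap: 0.7
gripper_force: 0.0
```

```bash
python3 - <<'E'
from h import *
s=sensors.sense();print(s["t"],s["tcp_pos"],s["tool_rot"],s["q"])
im,m=snap("wrist","w2.png")
for c in blobs(im,(0,180,90),(5,255,255),300): print("red",cv2.boundingRect(c),*top_rect(c,m,.143))
for c in blobs(im,(105,150,90),(120,255,255),300): print("blue",cv2.boundingRect(c),*top_rect(c,m,.143))
E
```

```text
2.65 [0.4919 0.2673 0.231 ] [-0.1863  0.9825 -0.     -0.0004] [ 0.2982  0.4403  1.5979 -0.      1.1041 -1.6475]
red (304, 192, 24, 117) [495.9099 265.6935] [91.2748 17.4183] 22.800856
red (372, 0, 234, 130) [336.9234 313.7229] [ 27.5947 142.4168] 141.95537
blue (242, 372, 21, 48) [639.6662 260.9383] [50.9498 15.0606] 3.4797356
blue (184, 164, 34, 121) [507.4479 182.0804] [89.5767 22.5128] 12.493923
```

View pics/w2.png

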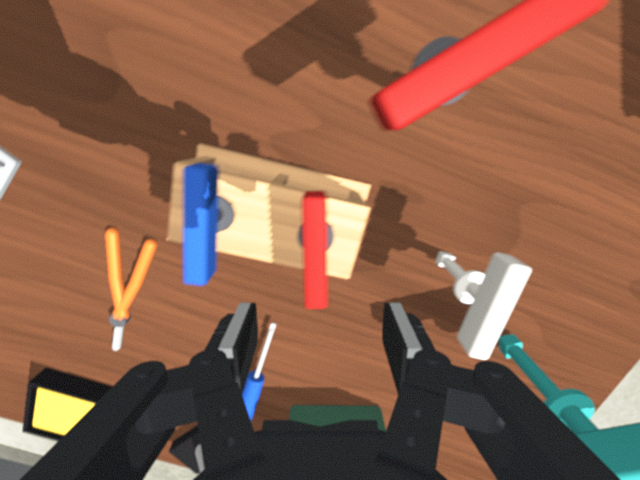

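The red key is in the left-facing hole, with its handle at pixels (304–328, 192–309). It is already nearly aligned between the fingers. The blue key at (200,225) is clear. I descend and grip.

Call:
move_arm --targets '[{"dx": 0.05,"dy": -0.03,"dz": -0.5,"rx": 0,"ry": 0,"rz": 0.013},{"dx": 0.05,"dy": -0.02,"dz": -0.7,"rx": 0,"ry": 0,"rz": 0.013},{"dx": 0,"dy": 0,"dz": -0.7,"rx": 0,"ry": 0,"rz": 0},{"dx": 0,"dy": 0,"dz": -0.7,"rx": 0,"ry": 0,"rz": 0},{"dx": 0,"dy": 0,"dz": -0.7,"rx": 0,"ry": 0,"rz": 0},{"dx": 0,"dy": 0,"dz": -0.5,"rx": 0,"ry": 0,"rz": 0},{"dx": 0,"dy": 0,"dz": -0.5,"rx": 0,"ry": 0,"rz": 0},{"dx": 0,"dy": 0,"dz": -0.5,"rx": 0,"ry": 0,"rz": 0},{"dx": 0,"dy": 0,"dz": 0,"rx": 0,"ry": 0,"rz": 0},{"dx": 0,"dy": 0,"dz": 0,"rx": 0,"ry": 0,"rz": 0}]'

```text
t: 3.95
tcp_pos: [0.4945, 0.2668, 0.1115]
tool_rot: [-0.192, 0.981, 0.0, 0.0]
force: [0.3, 0.4, -0.5]
finger_gap: 0.7
gripper_force: 0.0
```

Call:
move_arm --targets '[{"dx": 0,"dy": 0,"dz": 0,"rx": 0,"ry": 0,"rz": 0},{"dx": 0,"dy": 0,"dz": 0,"rx": 0,"ry": 0,"rz": 0},{"dx": 0,"dy": 0,"dz": 0,"rx": 0,"ry": 0,"rz": 0},{"dx": 0,"dy": 0,"dz": 0,"rx": 0,"ry": 0,"rz": 0},{"dx": 0,"dy": 0,"dz": 0,"rx": 0,"ry": 0,"rz": 0},{"dx": 0,"dy": 0,"dz": 0,"rx": 0,"ry": 0,"rz": 0},{"dx": 0,"dy": 0,"dz": 0,"rx": 0,"ry": 0,"rz": 0},{"dx": 0,"dy": 0,"dz": 0,"rx": 0,"ry": 0,"rz": 0},{"dx": 0,"dy": 0,"dz": 0,"rx": 0,"ry": 0,"rz": 0},{"dx": 0,"dy": 0,"dz": 0,"rx": 0,"ry": 0,"rz": 0}]' --claw 0 --newtons 60

```text
t: 5.2
tcp_pos: [0.4945, 0.2668, 0.1118]
tool_rot: [-0.193, 0.981, 0.0, 0.0]
force: [-0.9, -1.1, 5.7]
finger_gap: 0.203
gripper_force: 59.0
```

Gripped. I lift above the blue key, then carry it over to a pose where the wrist camera looks straight down into the well.

Call:
move_arm --targets '[{"dx": 0,"dy": 0,"dz": 0.8,"rx": 0,"ry": 0,"rz": 0},{"dx": 0,"dy": 0,"dz": 0.8,"rx": 0,"ry": 0,"rz": 0},{"dx": 0,"dy": 0,"dz": 0.8,"rx": 0,"ry": 0,"rz": 0},{"dx": 0,"dy": 0,"dz": 0.8,"rx": 0,"ry": 0,"rz": 0},{"dx": 0,"dy": 0,"dz": 0.8,"rx": 0,"ry": 0,"rz": 0},{"dx": 0,"dy": 0,"dz": 0.8,"rx": 0,"ry": 0,"rz": 0},{"dx": 0,"dy": 0,"dz": 0.8,"rx": 0,"ry": 0,"rz": 0},{"dx": 0,"dy": 0,"dz": 0.8,"rx": 0,"ry": 0,"rz": 0},{"dx": 0.25,"dy": -1,"dz": 0,"rx": 0,"ry": 0,"rz": -0.075},{"dx": 0.25,"dy": -1,"dz": 0,"rx": 0,"ry": 0,"rz": -0.075}]' --newtons 80

```text
t: 6.45
tcp_pos: [0.5061, 0.2164, 0.2707]
tool_rot: [-0.154, 0.988, -0.0, -0.001]
force: [0.9, 0.3, -1.3]
finger_gap: 0.199
gripper_force: 78.2
```

Call:
move_arm --targets '[{"dx": 0.25,"dy": -1,"dz": 0,"rx": 0,"ry": 0,"rz": -0.075},{"dx": 0.25,"dy": -1,"dz": 0,"rx": 0,"ry": 0,"rz": -0.075},{"dx": 0.25,"dy": -1,"dz": 0,"rx": 0,"ry": 0,"rz": -0.075},{"dx": 0.25,"dy": -1,"dz": 0,"rx": 0,"ry": 0,"rz": -0.075},{"dx": 0.25,"dy": -1,"dz": 0,"rx": 0,"ry": 0,"rz": -0.075},{"dx": 0.25,"dy": -1,"dz": 0,"rx": 0,"ry": 0,"rz": -0.075},{"dx": 0.25,"dy": -1,"dz": 0,"rx": 0,"ry": 0,"rz": -0.075},{"dx": 0.25,"dy": -1,"dz": 0,"rx": 0,"ry": 0,"rz": -0.075},{"dx": 0.25,"dy": -1,"dz": 0,"rx": 0,"ry": 0,"rz": -0.075},{"dx": 0.25,"dy": -1,"dz": 0,"rx": 0,"ry": 0,"rz": -0.075}]'

```text
t: 7.7
tcp_pos: [0.5686, -0.0339, 0.2702]
tool_rot: [0.043, 0.999, 0.0, -0.001]
force: [0.0, 0.6, -1.2]
finger_gap: 0.2
gripper_force: 78.2
```

Call:
move_arm --targets '[{"dx": 0.25,"dy": -1,"dz": 0,"rx": 0,"ry": 0,"rz": -0.075},{"dx": 0.25,"dy": -1,"dz": 0,"rx": 0,"ry": 0,"rz": -0.075},{"dx": 0.25,"dy": -1,"dz": 0,"rx": 0,"ry": 0,"rz": -0.075},{"dx": 0.25,"dy": -1,"dz": 0,"rx": 0,"ry": 0,"rz": -0.075},{"dx": 0.25,"dy": -1,"dz": 0,"rx": 0,"ry": 0,"rz": -0.075},{"dx": 0.25,"dy": -1,"dz": -0.6,"rx": 0,"ry": 0,"rz": -0.075},{"dx": 0.25,"dy": -1,"dz": -0.6,"rx": 0,"ry": 0,"rz": -0.075},{"dx": 0.25,"dy": -1,"dz": -0.6,"rx": 0,"ry": 0,"rz": -0.075},{"dx": 0.25,"dy": -1,"dz": -0.6,"rx": 0,"ry": 0,"rz": -0.075},{"dx": 0.25,"dy": -1,"dz": -0.6,"rx": 0,"ry": 0,"rz": -0.075}]'

```text
t: 8.95
tcp_pos: [0.632, -0.2849, 0.1949]
tool_rot: [0.237, 0.971, 0.0, -0.0]
force: [0.7, 1.0, -0.7]
finger_gap: 0.198
gripper_force: 78.2
```

```bash
python3 - <<'E'
from h import *
s=sensors.sense();print(s["t"],s["tcp_pos"],s["tool_rot"],s["q"])
im,m=snap("wrist","w3.png");im,m=snap("wrist")
p=proj(m,[.5604,-.247,.03]);print(p)
u,v=p.astype(int);x0=max(u-60,0);y0=max(v-60,0)
a=cv2.resize(im[y0:y0+120,x0:x0+120],(480,480),interpolation=cv2.INTER_CUBIC)
sc,ms=snap("scene");sc=sc[:, :640]
pp=proj(ms,s["tcp_pos"]).astype(int);print(pp)
b=cv2.resize(im,(320,240));c=cv2.resize(sc[max(pp[1]-100,0):][:200,max(pp[0]-130,0):][:,:260],(320,240))
cv2.imwrite("pics/c3.png",np.hstack([a,np.vstack([b,c])]));print(x0,y0)
E
```

```text
8.95 [ 0.632  -0.2849  0.1949] [ 0.2373  0.9714  0.0001 -0.0003] [-0.5843  0.6591  1.28    0.0001  1.2031 -1.6761]
[321.6699 132.1724]
[223 424]
261 72
```

View pics/c3.png

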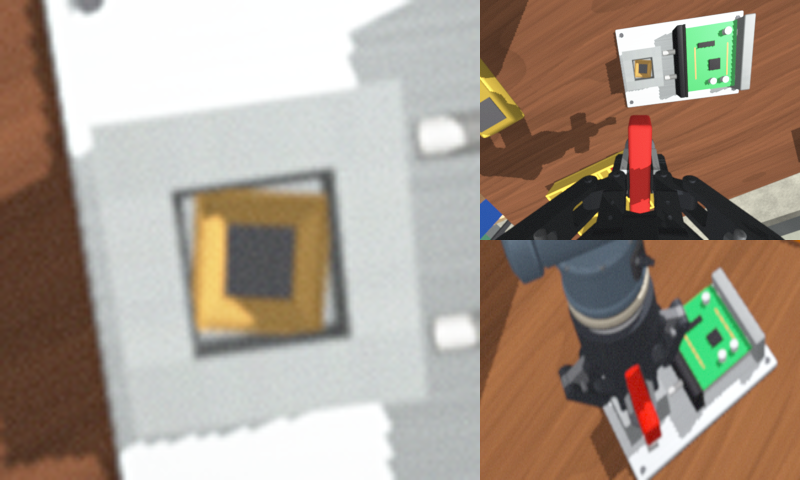

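The well view is clear. In the crop, the brass funnel is centred at about (262,262), or wrist pixel (326,137). The dark socket is inside it, turned a few degrees clockwise from the well. The key hangs upright in the grip.

```bash
python3 - <<'E'
from h import *
im,m=snap("wrist")
s=sensors.sense();x,y=s["tool_rot"][:2];ty=np.degrees(np.arctan2(2*y*y-1,2*x*y));print("tool y ang",ty, "key x would be",ty-90)
u0,v0=295,105;sub=np.full_like(im,255);sub[v0:v0+65,u0:u0+65]=im[v0:v0+65,u0:u0+65]
for c in blobs(sub,(10,90,40),(30,255,255),100): print("brass",cv2.boundingRect(c),*top_rect(c,m,.0305))
sub[:,:u0+14]=255;sub[:v0+15]=255;sub[v0+50:]=255;sub[:,u0+50:]=255
for c in blobs(sub,(0,0,20),(179,110,110),40): print("dark",cv2.boundingRect(c),*top_rect(c,m,.026))
zt=s["tcp_pos"][2]+.0312
tx=np.array([np.cos(np.radians(ty+90)),np.sin(np.radians(ty+90))])
for c in blobs(im,(0,180,60),(5,255,255),2000):
    r=top_rect(c,m,zt);print("red",cv2.boundingRect(c),*r)
    P=np.array([ray(m,p,zt)[:2]-s["tcp_pos"][:2] for p in c[:,0]])*1000
    a=P@tx;b=P@np.array([-tx[1],tx[0]]);print("along",a.min(),a.max(),"across",b.min(),b.max())
# well rim orientation from base: white plate in top cam blocked; use housing dark rim
E
```

```text
tool y ang 62.62554643569258 key x would be -27.374453564307423
brass (306, 123, 34, 36) [ 566.2192 -245.7421] [28.973  29.1238] 149.43927
dark (315, 131, 16, 19) [ 565.8895 -245.3525] [13.4272 15.2623] 152.33539
red (296, 230, 48, 197) [ 625.3561 -279.489 ] [17.0995 87.5284] 152.80649
along -36.35868901623848 51.153434548142634 across -9.5240857058571 7.5797421390652095
```

Call:
move_arm --targets '[{"dx": -0.34,"dy": 0.2,"dz": 0,"rx": 0,"ry": 0,"rz": -0.03},{"dx": -0.34,"dy": 0.2,"dz": 0,"rx": 0,"ry": 0,"rz": 0},{"dx": -0.34,"dy": 0.2,"dz": 0,"rx": 0,"ry": 0,"rz": 0},{"dx": -0.34,"dy": 0.2,"dz": 0,"rx": 0,"ry": 0,"rz": 0},{"dx": -0.34,"dy": 0.2,"dz": 0,"rx": 0,"ry": 0,"rz": 0},{"dx": -0.34,"dy": 0.2,"dz": 0,"rx": 0,"ry": 0,"rz": 0},{"dx": -0.34,"dy": 0.2,"dz": -0.3,"rx": 0,"ry": 0,"rz": 0},{"dx": -0.36,"dy": 0.2,"dz": -0.3,"rx": 0,"ry": 0,"rz": 0},{"dx": 0,"dy": 0,"dz": 0,"rx": 0,"ry": 0,"rz": 0},{"dx": 0,"dy": 0,"dz": 0,"rx": 0,"ry": 0,"rz": 0}]'

```text
t: 10.4
tcp_pos: [0.5636, -0.2436, 0.1813]
tool_rot: [0.244, 0.97, -0.0, 0.0]
force: [0.3, 0.6, -1.1]
finger_gap: 0.198
gripper_force: 78.2
```

```bash
python3 - <<'E'
from h import *
s=sensors.sense();print(s["t"],s["tcp_pos"],s["tool_rot"],s["force"],s["ft_torque"])
o=[]
for n in("scene","wrist"):
    im,m=snap(n);p=proj(m,[.565,-.2455,.09]).astype(int);print(n,p)
    x0,y0=max(p[0]-65,0),max(p[1]-65,0);x0=min(x0,510);y0=min(y0,350);print(x0,y0)
    o.append(cv2.resize(im[y0:y0+130,x0:x0+130],(400,400),interpolation=2))
cv2.imwrite("pics/c4.png",np.hstack(o))
E
```

```text
10.4 [ 0.5636 -0.2436  0.1813] [ 0.2437  0.9699 -0.0001  0.0004] [ 0.2925  0.5932 -1.114 ] [ 0.058  -0.0368 -0.0235]
scene [217 410]
152 345
wrist [315 251]
250 186
```

View pics/c4.png

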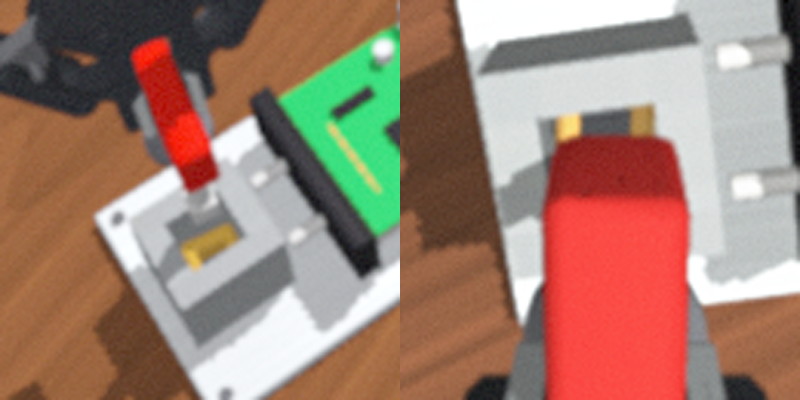

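The key tip is over the well. In the wrist crop the handle centre at column 617 is about 2 mm to the side of the brass centre at 606. I correct for that and descend to just above the funnel, then into it slowly.

Call:
move_arm --targets '[{"dx": -0.04,"dy": -0.07,"dz": 0,"rx": 0,"ry": 0,"rz": 0},{"dx": 0,"dy": 0,"dz": -0.2,"rx": 0,"ry": 0,"rz": 0},{"dx": 0,"dy": 0,"dz": -0.2,"rx": 0,"ry": 0,"rz": 0},{"dx": 0,"dy": 0,"dz": -0.2,"rx": 0,"ry": 0,"rz": 0},{"dx": 0,"dy": 0,"dz": -0.2,"rx": 0,"ry": 0,"rz": 0},{"dx": 0,"dy": 0,"dz": -0.2,"rx": 0,"ry": 0,"rz": 0},{"dx": 0,"dy": 0,"dz": -0.2,"rx": 0,"ry": 0,"rz": 0},{"dx": 0,"dy": 0,"dz": -0.2,"rx": 0,"ry": 0,"rz": 0},{"dx": 0,"dy": 0,"dz": -0.2,"rx": 0,"ry": 0,"rz": 0},{"dx": 0,"dy": 0,"dz": -0.2,"rx": 0,"ry": 0,"rz": 0}]'

```text
t: 11.75
tcp_pos: [0.5622, -0.2451, 0.136]
tool_rot: [0.244, 0.97, -0.0, 0.0]
force: [0.6, -0.1, -2.2]
finger_gap: 0.198
gripper_force: 78.2
```

Call:
move_arm --targets '[{"dx": 0,"dy": 0,"dz": -0.04,"rx": 0,"ry": 0,"rz": 0},{"dx": 0,"dy": 0,"dz": -0.04,"rx": 0,"ry": 0,"rz": 0},{"dx": 0,"dy": 0,"dz": -0.04,"rx": 0,"ry": 0,"rz": 0},{"dx": 0,"dy": 0,"dz": -0.04,"rx": 0,"ry": 0,"rz": 0},{"dx": 0,"dy": 0,"dz": -0.04,"rx": 0,"ry": 0,"rz": 0},{"dx": 0,"dy": 0,"dz": -0.04,"rx": 0,"ry": 0,"rz": 0},{"dx": 0,"dy": 0,"dz": -0.04,"rx": 0,"ry": 0,"rz": 0},{"dx": 0,"dy": 0,"dz": -0.04,"rx": 0,"ry": 0,"rz": 0},{"dx": 0,"dy": 0,"dz": -0.04,"rx": 0,"ry": 0,"rz": 0},{"dx": 0,"dy": 0,"dz": -0.04,"rx": 0,"ry": 0,"rz": 0}]'

```text
t: 13.0
tcp_pos: [0.5627, -0.2454, 0.1267]
tool_rot: [0.244, 0.97, -0.0, 0.001]
force: [0.3, -0.3, 1.9]
finger_gap: 0.2
gripper_force: 78.6
```

Call:
move_arm --targets '[{"dx": 0,"dy": 0,"dz": -0.04,"rx": 0,"ry": 0,"rz": 0},{"dx": 0,"dy": 0,"dz": -0.04,"rx": 0,"ry": 0,"rz": 0},{"dx": 0,"dy": 0,"dz": -0.04,"rx": 0,"ry": 0,"rz": 0},{"dx": 0,"dy": 0,"dz": -0.04,"rx": 0,"ry": 0,"rz": 0},{"dx": 0,"dy": 0,"dz": -0.04,"rx": 0,"ry": 0,"rz": 0},{"dx": 0,"dy": 0,"dz": 0,"rx": 0,"ry": 0,"rz": 0},{"dx": 0,"dy": 0,"dz": 0,"rx": 0,"ry": 0,"rz": 0},{"dx": 0,"dy": 0,"dz": 0,"rx": 0,"ry": 0,"rz": 0},{"dx": 0,"dy": 0,"dz": 0,"rx": 0,"ry": 0,"rz": 0},{"dx": 0,"dy": 0,"dz": 0,"rx": 0,"ry": 0,"rz": 0}]'

```text
t: 14.25
tcp_pos: [0.5625, -0.2453, 0.1214]
tool_rot: [0.244, 0.97, -0.0, 0.0]
force: [3.0, -1.7, -1.5]
finger_gap: 0.197
gripper_force: 78.3
```

Call:
move_arm --targets '[{"dx": 0.03,"dy": -0.01,"dz": -0.04,"rx": 0,"ry": 0,"rz": 0},{"dx": 0,"dy": 0,"dz": -0.04,"rx": 0,"ry": 0,"rz": 0},{"dx": 0,"dy": 0,"dz": -0.04,"rx": 0,"ry": 0,"rz": 0},{"dx": 0,"dy": 0,"dz": -0.04,"rx": 0,"ry": 0,"rz": 0},{"dx": 0,"dy": 0,"dz": -0.04,"rx": 0,"ry": 0,"rz": 0},{"dx": 0,"dy": 0,"dz": 0,"rx": 0,"ry": 0,"rz": 0},{"dx": 0,"dy": 0,"dz": 0,"rx": 0,"ry": 0,"rz": 0},{"dx": 0,"dy": 0,"dz": 0,"rx": 0,"ry": 0,"rz": 0},{"dx": 0,"dy": 0,"dz": 0,"rx": 0,"ry": 0,"rz": 0},{"dx": 0,"dy": 0,"dz": 0,"rx": 0,"ry": 0,"rz": 0}]'

```text
t: 15.5
tcp_pos: [0.5628, -0.2453, 0.1162]
tool_rot: [0.244, 0.97, -0.0, -0.0]
force: [2.8, -2.6, -2.1]
finger_gap: 0.2
gripper_force: 78.2
```

```bash
python3 - <<'E'
from h import *
s=sensors.sense();print(s["t"],s["tcp_pos"],s["force"],s["ft_torque"],s["q"])
E
```

```text
15.5 [ 0.5628 -0.2453  0.1162] [ 2.7501 -2.6118 -2.1381] [-0.6395 -0.424  -0.0649] [-0.5927  0.6578  1.5579 -0.0001  0.9261 -1.6713]
```

Fully seated, with the TCP at 0.1162 against the predicted 0.1158. Now I turn clockwise about the key's axis, with small shifts to allow for its offset in the grip.

Call:
move_arm --targets '[{"dx": 0.02,"dy": -0.01,"dz": 0,"rx": 0,"ry": 0,"rz": -0.15},{"dx": 0.004,"dy": 0.008,"dz": 0,"rx": 0,"ry": 0,"rz": -0.15},{"dx": 0.004,"dy": 0.008,"dz": 0,"rx": 0,"ry": 0,"rz": -0.15},{"dx": 0.004,"dy": 0.008,"dz": 0,"rx": 0,"ry": 0,"rz": -0.15},{"dx": 0.005,"dy": 0.008,"dz": 0,"rx": 0,"ry": 0,"rz": -0.15},{"dx": 0.005,"dy": 0.008,"dz": 0,"rx": 0,"ry": 0,"rz": -0.15},{"dx": 0.006,"dy": 0.008,"dz": 0,"rx": 0,"ry": 0,"rz": -0.15},{"dx": 0.006,"dy": 0.008,"dz": 0,"rx": 0,"ry": 0,"rz": -0.15},{"dx": 0.007,"dy": 0.007,"dz": 0,"rx": 0,"ry": 0,"rz": -0.15},{"dx": 0.007,"dy": 0.007,"dz": 0,"rx": 0,"ry": 0,"rz": -0.15}]'

```text
t: 16.75
tcp_pos: [0.5642, -0.2452, 0.1162]
tool_rot: [0.597, 0.803, -0.001, 0.0]
force: [-0.2, -5.3, -2.6]
finger_gap: 0.194
gripper_force: 78.2
```

```bash
python3 - <<'E'
from h import *
s=sensors.sense();x,y=s["tool_rot"][:2];print(s["t"],s["tcp_pos"],s["force"],s["ft_torque"],s["q"],"key ang",np.degrees(np.arctan2(2*y*y-1,2*x*y))-90)
E
```

```text
16.75 [ 0.5642 -0.2452  0.1162] [-0.1916 -5.2848 -2.6167] [-1.4542 -0.0313  0.0735] [-0.59    0.6589  1.555  -0.0037  0.9269 -0.88  ] key ang -73.25690947822422
```

Call:
move_arm --targets '[{"dx": 0.006,"dy": -0.02,"dz": 0,"rx": 0,"ry": 0,"rz": -0.11},{"dx": 0.006,"dy": -0.01,"dz": 0,"rx": 0,"ry": 0,"rz": -0.11},{"dx": 0.006,"dy": 0,"dz": 0,"rx": 0,"ry": 0,"rz": -0.11},{"dx": 0.006,"dy": 0,"dz": 0,"rx": 0,"ry": 0,"rz": -0.11},{"dx": 0.006,"dy": 0,"dz": 0,"rx": 0,"ry": 0,"rz": -0.11},{"dx": 0.006,"dy": 0,"dz": 0,"rx": 0,"ry": 0,"rz": -0.11},{"dx": 0.006,"dy": 0,"dz": 0,"rx": 0,"ry": 0,"rz": -0.11},{"dx": 0.006,"dy": 0,"dz": 0,"rx": 0,"ry": 0,"rz": -0.11},{"dx": 0.006,"dy": 0,"dz": 0,"rx": 0,"ry": 0,"rz": -0.11},{"dx": 0.006,"dy": 0,"dz": 0,"rx": 0,"ry": 0,"rz": -0.11}]'

```text
t: 18.0
tcp_pos: [0.5651, -0.2456, 0.1162]
tool_rot: [0.8, 0.6, -0.001, 0.0]
force: [-0.4, -4.5, -1.5]
finger_gap: 0.197
gripper_force: 78.4
```

```bash
python3 - <<'E'
from h import *
s=sensors.sense();x,y=s["tool_rot"][:2];print(s["t"],s["tcp_pos"],s["force"],s["ft_torque"],s["q"],"key ang",np.degrees(np.arctan2(2*y*y-1,2*x*y))-90)
o=[]
for n in("wrist","top"):
    im,m=snap(n)
    if n=="top": im=im[140:260,380:540]
    o.append(cv2.resize(im,(400,300),interpolation=2))
cv2.imwrite("pics/c5.png",np.hstack(o))
E
```

```text
18.0 [ 0.5651 -0.2456  0.1162] [-0.4303 -4.4919 -1.5095] [-1.3149  0.1381  0.1485] [-0.5896  0.6605  1.5511 -0.0036  0.9308 -0.3045] key ang -106.21498517957063
```

View pics/c5.png

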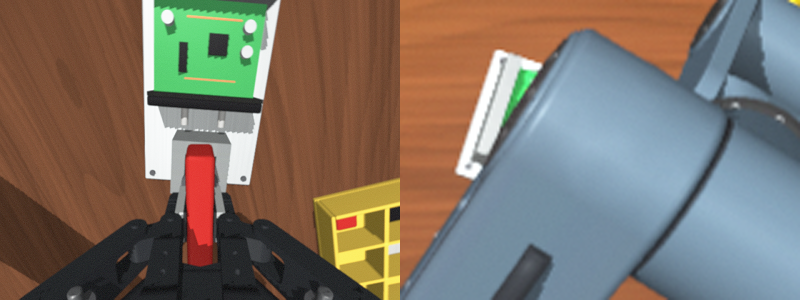

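The black jaw (wrist view, about (205,100)) is now up against the green board's edge. The board is still lying on its rails, and torque is rising. I turn a little further.

Call:
move_arm --targets '[{"dx": 0.006,"dy": -0.01,"dz": 0,"rx": 0,"ry": 0,"rz": -0.05},{"dx": 0.006,"dy": -0.01,"dz": 0,"rx": 0,"ry": 0,"rz": -0.05},{"dx": 0.006,"dy": 0,"dz": 0,"rx": 0,"ry": 0,"rz": -0.05},{"dx": 0.006,"dy": 0,"dz": 0,"rx": 0,"ry": 0,"rz": -0.05},{"dx": 0,"dy": 0,"dz": 0,"rx": 0,"ry": 0,"rz": -0.05},{"dx": 0,"dy": 0,"dz": 0,"rx": 0,"ry": 0,"rz": 0},{"dx": 0,"dy": 0,"dz": 0,"rx": 0,"ry": 0,"rz": 0},{"dx": 0,"dy": 0,"dz": 0,"rx": 0,"ry": 0,"rz": 0},{"dx": 0,"dy": 0,"dz": 0,"rx": 0,"ry": 0,"rz": 0},{"dx": 0,"dy": 0,"dz": 0,"rx": 0,"ry": 0,"rz": 0}]'

```text
t: 19.35
tcp_pos: [0.5655, -0.2456, 0.1161]
tool_rot: [0.837, 0.548, -0.002, -0.0]
force: [-2.0, -4.8, -0.6]
finger_gap: 0.203
gripper_force: 78.5
```

```bash
python3 - <<'E'
from h import *
s=sensors.sense();x,y=s["tool_rot"][:2];print(s["t"],s["tcp_pos"],s["force"],s["ft_torque"],"key ang",np.degrees(np.arctan2(2*y*y-1,2*x*y))-90)
im,m=snap("wrist");cv2.imwrite("pics/w6.png",im)
for c in blobs(im,(0,180,60),(5,255,255),2000): r=top_rect(c,m,.147);print("red",*r)
# board & jaw along holder axis
h=np.radians(69.8);ax=np.array([np.cos(h),np.sin(h)])
for c in blobs(im,(50,150,60),(75,255,255),1500):
    r=top_rect(c,m,.043);print("board",*r, "rel. to socket along holder y",(r[0]/1000-[.5655,-.2455])@ax)
E
```

```text
19.35 [ 0.5655 -0.2456  0.1161] [-1.9881 -4.7716 -0.5833] [-1.3188  0.4208  0.1227] key ang -113.60499027899411
red [ 570.4203 -237.1875] [87.3074 17.2601] 66.46393
```

Call:
move_arm --targets '[{"dx": -0.01,"dy": -0.02,"dz": 0,"rx": 0,"ry": 0,"rz": 0.03},{"dx": -0.01,"dy": -0.02,"dz": 0,"rx": 0,"ry": 0,"rz": 0.03},{"dx": 0,"dy": 0,"dz": 0,"rx": 0,"ry": 0,"rz": 0.03},{"dx": 0,"dy": 0,"dz": 0,"rx": 0,"ry": 0,"rz": 0},{"dx": 0,"dy": 0,"dz": 0,"rx": 0,"ry": 0,"rz": 0},{"dx": 0,"dy": 0,"dz": 0,"rx": 0,"ry": 0,"rz": 0},{"dx": 0,"dy": 0,"dz": 0,"rx": 0,"ry": 0,"rz": 0},{"dx": 0,"dy": 0,"dz": 0,"rx": 0,"ry": 0,"rz": 0},{"dx": 0,"dy": 0,"dz": 0,"rx": 0,"ry": 0,"rz": 0},{"dx": 0,"dy": 0,"dz": 0,"rx": 0,"ry": 0,"rz": 0}]'

```text
t: 20.65
tcp_pos: [0.5657, -0.2459, 0.1161]
tool_rot: [0.824, 0.566, -0.0, -0.001]
force: [-1.9, -4.8, -0.3]
finger_gap: 0.199
gripper_force: 78.5
```

```bash
python3 - <<'E'
from h import *
s=sensors.sense();print(s["t"],s["tcp_pos"],s["force"],s["ft_torque"],s["tool_rot"])
E
```

```text
20.65 [ 0.5657 -0.2459  0.1161] [-1.8998 -4.7519 -0.3427] [-1.123   0.7561  0.0432] [ 0.8241  0.5665 -0.0005 -0.0006]
```

View pics/w6.png

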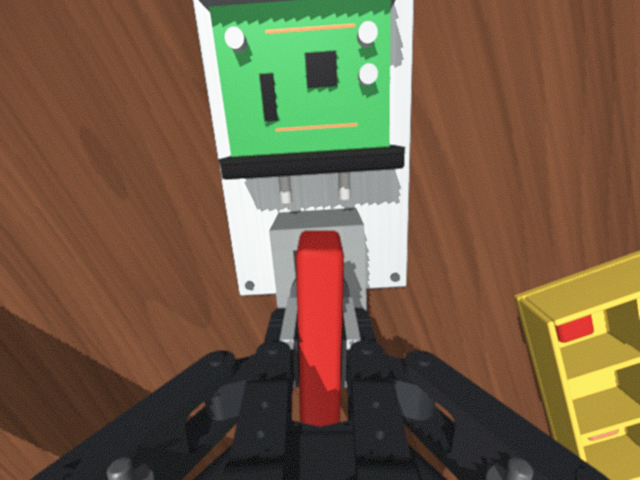

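The board lies flat and is held by the black jaw at (310,160). A side load of about 5 N remains on the grip, so I ease it before letting go.

Call:
move_arm --targets '[{"dx": -0.01,"dy": -0.02,"dz": 0,"rx": 0,"ry": 0,"rz": 0},{"dx": -0.01,"dy": -0.02,"dz": 0,"rx": 0,"ry": 0,"rz": 0},{"dx": -0.01,"dy": -0.02,"dz": 0,"rx": 0,"ry": 0,"rz": 0},{"dx": 0,"dy": 0,"dz": 0,"rx": 0,"ry": 0,"rz": 0},{"dx": 0,"dy": 0,"dz": 0,"rx": 0,"ry": 0,"rz": 0},{"dx": 0,"dy": 0,"dz": 0,"rx": 0,"ry": 0,"rz": 0},{"dx": 0,"dy": 0,"dz": 0,"rx": 0,"ry": 0,"rz": 0},{"dx": 0,"dy": 0,"dz": 0,"rx": 0,"ry": 0,"rz": 0},{"dx": 0,"dy": 0,"dz": 0,"rx": 0,"ry": 0,"rz": 0},{"dx": 0,"dy": 0,"dz": 0,"rx": 0,"ry": 0,"rz": 0}]'

```text
t: 21.9
tcp_pos: [0.5652, -0.2471, 0.1161]
tool_rot: [0.824, 0.566, 0.0, -0.001]
force: [-2.1, 0.8, -1.9]
finger_gap: 0.197
gripper_force: 78.3
```

```bash
python3 - <<'E'
from h import *
s=sensors.sense();print(s["t"],s["tcp_pos"],s["force"],s["ft_torque"],s["tool_rot"])
E
```

```text
21.9 [ 0.5652 -0.2471  0.1161] [-2.113   0.8019 -1.8784] [0.408 0.459 0.042] [ 0.8242  0.5663  0.     -0.0006]
```

Call:
move_arm --targets '[{"dx": -0.02,"dy": 0.005,"dz": -0.01,"rx": 0,"ry": 0,"rz": 0},{"dx": 0,"dy": 0,"dz": 0,"rx": 0,"ry": 0,"rz": 0},{"dx": 0,"dy": 0,"dz": 0,"rx": 0,"ry": 0,"rz": 0},{"dx": 0,"dy": 0,"dz": 0,"rx": 0,"ry": 0,"rz": 0},{"dx": 0,"dy": 0,"dz": 0,"rx": 0,"ry": 0,"rz": 0},{"dx": 0,"dy": 0,"dz": 0,"rx": 0,"ry": 0,"rz": 0},{"dx": 0,"dy": 0,"dz": 0,"rx": 0,"ry": 0,"rz": 0},{"dx": 0,"dy": 0,"dz": 0,"rx": 0,"ry": 0,"rz": 0},{"dx": 0,"dy": 0,"dz": 0,"rx": 0,"ry": 0,"rz": 0},{"dx": 0,"dy": 0,"dz": 0,"rx": 0,"ry": 0,"rz": 0}]' --newtons 20

```text
t: 23.15
tcp_pos: [0.565, -0.2473, 0.116]
tool_rot: [0.824, 0.566, 0.0, -0.0]
force: [-1.2, 2.3, -0.8]
finger_gap: 0.198
gripper_force: 78.3
```

Call:
move_arm --targets '[{"dx": 0,"dy": 0,"dz": 0,"rx": 0,"ry": 0,"rz": 0},{"dx": 0,"dy": 0,"dz": 0,"rx": 0,"ry": 0,"rz": 0},{"dx": 0,"dy": 0,"dz": 0,"rx": 0,"ry": 0,"rz": 0},{"dx": 0,"dy": 0,"dz": 0,"rx": 0,"ry": 0,"rz": 0},{"dx": 0,"dy": 0,"dz": 0,"rx": 0,"ry": 0,"rz": 0},{"dx": 0,"dy": 0,"dz": 0,"rx": 0,"ry": 0,"rz": 0},{"dx": 0,"dy": 0,"dz": 0,"rx": 0,"ry": 0,"rz": 0},{"dx": 0,"dy": 0,"dz": 0,"rx": 0,"ry": 0,"rz": 0},{"dx": 0,"dy": 0,"dz": 0,"rx": 0,"ry": 0,"rz": 0},{"dx": 0,"dy": 0,"dz": 0,"rx": 0,"ry": 0,"rz": 0}]' --claw 60

```text
t: 24.4
tcp_pos: [0.565, -0.2474, 0.1161]
tool_rot: [0.824, 0.566, 0.0, 0.0]
force: [0.1, 0.1, 0.6]
finger_gap: 0.599
gripper_force: 0.0
```

```bash
python3 - <<'E'
from h import *
s=sensors.sense();print(s["t"],s["tcp_pos"],s["force"],s["ft_torque"],s["finger_gap"])
im,m=snap("wrist")
for c in blobs(im,(0,180,60),(5,255,255),2000): print("red",cv2.boundingRect(c),*top_rect(c,m,.147))
E
```

```text
24.4 [ 0.565  -0.2474  0.1161] [0.1471 0.0936 0.6008] [ 0.0099  0.0155 -0.029 ] 0.5986930023053906
red (294, 230, 46, 196) [ 568.6266 -237.9957] [87.8564 17.4671] 69.23154
```

Released cleanly, and the key hasn't moved. I rise straight up, back off towards +x, and check.

Call:
move_arm --targets '[{"dx": 0,"dy": 0,"dz": 0.2,"rx": 0,"ry": 0,"rz": 0},{"dx": 0,"dy": 0,"dz": 0.3,"rx": 0,"ry": 0,"rz": 0},{"dx": 0,"dy": 0,"dz": 0.5,"rx": 0,"ry": 0,"rz": 0},{"dx": 0,"dy": 0,"dz": 0.6,"rx": 0,"ry": 0,"rz": 0},{"dx": 0,"dy": 0,"dz": 0.8,"rx": 0,"ry": 0,"rz": 0},{"dx": 0,"dy": 0,"dz": 0.8,"rx": 0,"ry": 0,"rz": 0},{"dx": 0,"dy": 0,"dz": 0.8,"rx": 0,"ry": 0,"rz": 0},{"dx": 0,"dy": -0.8,"dz": 0.4,"rx": 0,"ry": 0,"rz": 0},{"dx": 0,"dy": -0.8,"dz": 0,"rx": 0,"ry": 0,"rz": 0},{"dx": 0,"dy": -0.8,"dz": 0,"rx": 0,"ry": 0,"rz": 0}]'

```text
t: 25.7
tcp_pos: [0.5645, -0.3093, 0.2254]
tool_rot: [0.824, 0.566, -0.0, -0.0]
force: [-0.1, 0.1, -0.0]
finger_gap: 0.602
gripper_force: 0.0
```

```bash
python3 - <<'E'
from h import *
s=sensors.sense();print(s["t"],s["tcp_pos"])
im,m=snap("wrist");sc,ms=snap("scene")
for c in blobs(im,(0,180,60),(5,255,255),800): print("red",cv2.boundingRect(c),*top_rect(c,m,.147))
b=sc[320:480,150:350];cv2.imwrite("pics/c7.png",np.hstack([cv2.resize(im,(400,400)),cv2.resize(b,(400,400),interpolation=2)]))
E
```

```text
25.7 [ 0.5645 -0.3093  0.2254]
red (272, 107, 31, 134) [ 566.8542 -248.5914] [85.8308 18.352 ] 68.25452
```

View pics/c7.png

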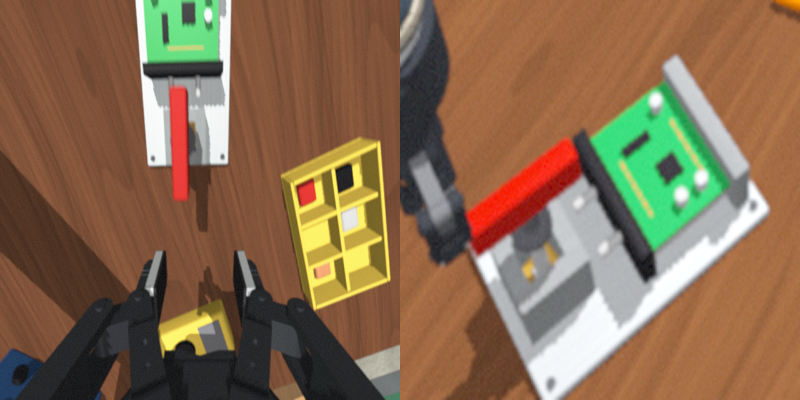

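The key stands upright in the screw. The wrist view casts its handle centre within about 3 mm of the socket axis. The jaw bears on the board, the board is flat against the grey jaw, and the gripper is clear. I hand in.

```bash
python3 -c "
from station import order
print(order.sign_off())"
```

```text
the job is handed in; nothing more can be done
None
```

The red key is standing upright in the screw and released, with the screw turned clockwise to an estimated 1.45 rad (inferred from the key's angle, not measured) so the black jaw clamps the board; the job was handed in at about 26 s, and no verdict came back.

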